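# Pack a turquoise stone and snap its case shut

## Robot

A 6-joint arm with a two-finger parallel gripper is mounted at the origin on the work surface. World frame = base frame: x ahead of the robot, y to its left, z up, the work surface at z = 0. Lengths are in m, angles in rad, forces in N, time in s.
With the tool pointing down it reaches from about 0.3 to 0.775 m from the base axis. Payload 14.6 kg.
Tool frame: the origin (TCP) lies midway between the tips of the shut fingers; the grasp point (between the pads) lies 19 mm behind it; z points along the fingers, y is the line along which they close (so a half turn about z gives the same grasp; the last joint's range is limited). The gripper opens to 94 mm and grips with 3 to 60 N. Pads are 16 mm wide; open, the fingers measure 119 mm over their backs; the gripper's body (75 mm by 177 mm) begins 78 mm behind the grasp point.
Start: joints at [-1.247, 0.3, 1.521, -0, 1.321, -0.067], TCP at [0.21, -0.509, 0.205] pointing down, gripper open.
Joint ranges: [-3.03, 3.03], [-0.79, 2.21], [0.23, 2.52], [-1.04, 4.18], [0, 3.07], [-2.55, 2.55]. Speed limits (rad/s): [2.22, 2.22, 2.57, 3.14, 3.14, 3.14].

## Interface

Orientations are given as a 3x3 rotation matrix whose columns are the frame's x, y, z axes.
In Python, from station import env, camera, camera_info gives the robot as it stands.
- The arm moves only by the tool drive_tool, never from a script. Its argument "targets" is a list of rows, each a list of 3 entries, a list of its own where there are three numbers: the opening, from 0 (shut) to 1 (fully open), then the shift along the tool's x, y, z scaled (see below), then the turn, a rotation vector about the tool's x, y, z scaled (see below). In form: [[hand, [tx, ty, tz], [rx, ry, rz]], ...]. A call has 1 to 5 rows; each row shifts and turns the commanded pose from where the row before left it, along the tool's axes as they then stand; what a row does not reach is not made up. The controller multiplies each number of a shift by 20 mm and each number of a turn by pi rad. A row lasts 1/8 s, in which the tool goes at most 62.5 mm and 10.7 degrees, less where a joint would pass 70% of its speed; a pose out of reach is approached as far as the arm can. A call with a number of a shift or a turn outside -1 to 1 is refused whole. A call with a gripper value outside its range is refused whole. The fingers move at their own pace and stop on an object; "squeeze" is the grip in N (left out, the last holds). Time passes only in rows, so rows that do not move let the fingers close. It gives the time, the measured TCP pose, the force, the opening and the grip force at its end, in the units of the state.
- env.read_state(): the state, without advancing time (a new reading comes with each control period).
- camera(name): name is "scene" or "side" or "wrist"; returns the picture (420x560x3 uint8, blue, green, red); there is no depth.
- camera_info(name): a dict with "vertical_fov" (degrees; the focal length in pixels is half the picture's height over the tangent of half this angle, whatever the lens; pixels are square), "cx", "cy" (the principal point, pixels), "extrinsics" (4x4, takes a point from world to camera coordinates); the wrist camera has in their place "tool_from_camera" (4x4, takes a point from camera to tool coordinates, whose origin is the TCP and whose axes are the flange's). Camera axes: x right, y up, looking along -z (the intrinsics and any distortion apply to the point x, -y, -z); pixel columns grow to the right and rows downward; lengths in m; the calibration is good to about 2 mm. A picture is of the moment at which its call begins: read the wrist's pose just before it. camera_info takes no time and is no camera call.
- env.hand_in(): hands the job in; it is judged then, once.
The state is a dict: "clock": time; "qpos": joint angles; "joint_vel": joint speeds; "joint_efforts": joint torques, N m; "position": TCP position; "tcp_rot": TCP orientation; "force": force on the tool from outside, world axes, zero at the start; "torque": the same for the moment, N m; "opening": finger opening in m; "grip_force": force on a finger pad.
Only numpy, scipy, OpenCV 4.12 (cv2) and the standard library are available. Lean on these libraries where they do the work, as an engineer would, in place of code of your own. Each camera call takes 0.05 s, during which the arm holds its last target. There are 200 camera calls.

## Task

Put the turquoise stone into the open wooden case, then set the green cover squarely on the case and press it down until it snaps under both brass rollers and sits fully home on the rim. Finish while holding: keep the fingers on the cover, pushing it down firmly (about 10 N), and do not let go. Leave the white stone, the dark red stone and the brown drum where they are.

Things in the scene. Friction and masses are not known exactly. Their poses are not given: they have to be found in the camera images.
- turquoise: The turquoise (blue-green) stone to pack: a round polished cabochon, 22 mm across and 14 mm high, flat underside, straight sides up to 9 mm and a dome above; 18 g. Origin: centre of its underside, z up. It stands on the bench among the other stones and the drum.
- case: Open-topped dark wooden tray screwed to the bench, 110 mm along its x, 60 mm along its y; walls 4 mm, inside 102 x 52 mm, grey floor 7 mm above the bench. Origin: centre of its underside, z up. Outside each long side's middle (+y, -y) an aluminium block (34 mm along x, out to y = 57 mm, 30 mm high) carries a spring catch with a brass roller. Highest point: 55 mm.
- case_rim (a point): Centre of the case's open mouth, level with its rim, 34 mm above the bench; same axes as the case. The rim is rigid; the fitted cover's underside rests on it, the cover's origin at this point.
- roller_left (a point): Middle of the brass roller of the +y catch: 18 mm across, 25 mm long along the case's x, axis 45.7 mm above the bench, 37 mm from the case's middle at rest. The free gap between the two rollers is 56 mm; the cover is 64 mm wide. A spring (3 N preload, 1.5 N/mm) pushes the roller inward; it yields outward only and turns freely.
- roller_right (a point): The same roller on the -y long side.
- catch_left (a joint): Outward travel of the roller catch on the +y long side of the case, m: 0 at rest, up to 0.012. It opens as the cover's edge passes and springs back to 0 once the cover is home.
- catch_right (a joint): The same for the catch on the -y long side.
- cover: Loose green cover, about 150 g, lying right way up on the bench: a flat plate 110 mm along its x, 64 mm along its y, 5 mm thick, long edges rounded (radius 2.5 mm), with a brass grip bar on its middle. Origin: centre of the plate's underside, z up. Fitted, its x lies along the case's x, either way round. It meets the rollers with its underside 18 mm above the rim; more at cover_grip.
- cover_grip (a point): Middle of the grip bar, 27 mm above the plate's underside. The bar is 14 mm along the cover's x (the width to grip), 36 mm along its y; flat top 39 mm above the underside. Pressed onto the rollers, the centred cover resists with up to about 8 N over the first 3 mm, then the force falls away; from 9 mm below first contact the rollers draw it on to the rim.
- moonstone: Bystander: white stone, a round polished cabochon, 22 mm across and 14 mm high, flat underside, straight sides up to 9 mm and a dome above; 18 g. Origin: centre of its underside, z up. 
- garnet: Bystander: dark red stone, a round polished cabochon, 22 mm across and 14 mm high, flat underside, straight sides up to 9 mm and a dome above; 18 g. Origin: centre of its underside, z up. 
- drum: Bystander: brown abrasive drum, upright cylinder 24 mm across, 32 mm high. Origin: centre of its underside.
Mind the look-alikes: they are no part of the job. What is meant by the turquoise is not purple, and is the smaller of those in its own colour.

How it is judged:
By the outcome, as a careful person would: the job done as asked, in the order asked, and still so for the second after the job is handed in, while the arm keeps its last pose, push and grip.
It also fails if it takes over 56 s, if anything falls off the work surface, if the arm or the gripper's body presses on something with over 40 N, if the wrist force passes 120 N, or if a joint passes its speed limit or range.

## Working session

There is one attempt and no reset: what is moved stays moved. The work goes in short steps, Python scripts to look and compute and a tool call to move; the robot and the scene stay as the last step left them, time stands still between calls to the robot, and variables do not carry over. Pictures are saved under pics/ and viewed, at most 11 in all, crops included, and the job is handed in when it is done.

Besides the shell and the picture viewer there is one more tool, called as name([rows], argument=value, ...), one row to a line, values as JSON. drive_tool: Moves the arm, as the interface text tells. Shifts and turns lie within -1 to 1; 1 stands for 20 mm of shift or pi rad of turn. Its arguments: {"type":"object","properties":{"targets":{"type":"array"},"squeeze":{"type":"number"}},"required":["targets"]}

```bash
mkdir -p pics; ls; python3 - <<'E'
from station import env,camera,camera_info
import cv2,numpy as np
s=env.read_state();print(s['clock'],s['position'],np.round(s['tcp_rot'],3).tolist(),s['opening'])
a=camera('scene');b=camera('side')
cv2.imwrite('pics/scene.png',a);cv2.imwrite('pics/side.png',b)
for n in('scene','side','wrist'):
  i=camera_info(n);print(n,{k:np.round(v,4).tolist() if not isinstance(v,str) else v for k,v in i.items()})
E
```

```text
pics
0.0 [ 0.209424   -0.50828644  0.20489521] [[0.925, 0.381, -0.0], [0.381, -0.925, 0.001], [0.0, -0.001, -1.0]] 0.09392598230274402
scene {'vertical_fov': 56.23, 'cx': 286.3985, 'cy': 214.0908, 'extrinsics': [[0.8147, 0.5798, -0.0097, -0.4571], [-0.3862, 0.5551, 0.7367, 0.1809], [0.4325, -0.5964, 0.6762, -0.9487], [0.0, 0.0, 0.0, 1.0]]}
side {'vertical_fov': 51.9781, 'cx': 280.9432, 'cy': 200.2072, 'extrinsics': [[-0.9988, -0.0431, 0.023, 0.5537], [0.0441, -0.5956, 0.8021, -0.0661], [-0.0209, 0.8022, 0.5968, -0.8443], [0.0, 0.0, 0.0, 1.0]]}
wrist {'vertical_fov': 69.7618, 'cx': 278.2546, 'cy': 211.9151, 'tool_from_camera': [[0.0002, 0.9687, 0.2482, 0.0715], [1.0, -0.0003, 0.0003, 0.0001], [0.0004, 0.2482, -0.9687, -0.1794], [0.0, 0.0, 0.0, 1.0]]}
```

View pics/scene.png

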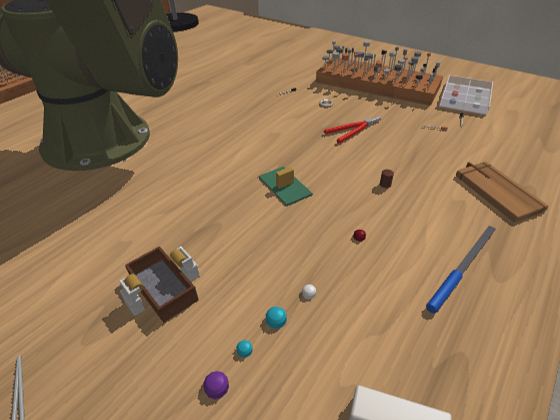

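View pics/side.png

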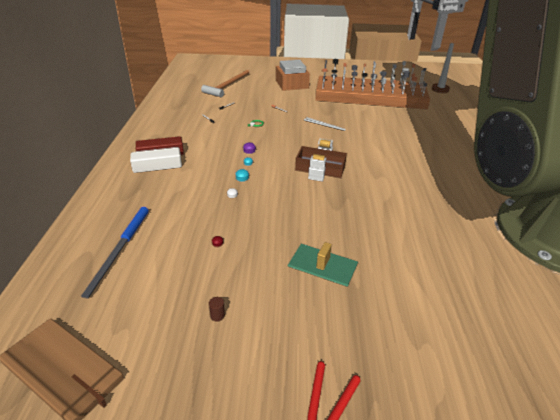

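The turquoise candidates in the scene view are a small one at (244,348) and a large one at (276,317); in the side view they are at (248,161) and (242,174). The purple stone at (217,384) is excluded. The smaller turquoise fits the description. The case is at about (162,283), the cover at (285,186). Next I'll measure them and check an enlarged crop.

```bash
cat > h.py <<'E'
from station import env,camera,camera_info
import cv2,numpy as np
def cam(n,s=None):
    i=camera_info(n)
    f=210/np.tan(np.radians(i['vertical_fov'])/2)
    if n=='wrist':
        T=np.eye(4);T[:3,:3]=s['tcp_rot'];T[:3,3]=s['position'];M=T@np.array(i['tool_from_camera'])
    else: M=np.linalg.inv(np.array(i['extrinsics']))
    return f,i['cx'],i['cy'],M
def ray(c,p):
    f,cx,cy,M=c
    d=M[:3,:3]@np.array([(p[0]-cx)/f,-(p[1]-cy)/f,-1]);return M[:3,3],d
def onz(c,p,z):
    o,d=ray(c,p);return o+d*(z-o[2])/d[2]
def proj(c,P):
    f,cx,cy,M=c;q=np.linalg.inv(M)@np.r_[P,1];return cx-f*q[0]/q[2],cy+f*q[1]/q[2]
def blobs(img,lo,hi,amin=30):
    m=cv2.inRange(cv2.cvtColor(img,cv2.COLOR_BGR2HSV),lo,hi)
    k,l,st,ce=cv2.connectedComponentsWithStats(m)
    return [(ce[j],st[j],l==j) for j in range(1,k) if st[j][4]>=amin]
E
python3 - <<'E'
from h import *
a=cv2.imread('pics/scene.png');b=cv2.imread('pics/side.png')
for n,im in(('scene',a),('side',b)):
  c=cam(n)
  for nm,lo,hi in(('turq',(85,120,60),(100,255,255)),('green',(65,80,30),(84,255,160)),('brass',(15,110,70),(28,255,255)),('white',(0,0,170),(180,40,255)),('red',(0,150,40),(6,255,140)),('purple',(130,80,30),(160,255,255))):
    for ce,st,m in blobs(im,lo,hi,25):
      z={'turq':.007,'white':.007,'red':.007,'green':.005,'brass':.045,'purple':.01}[nm]
      if 20<st[4]<3000: print(n,nm,np.round(ce),st[2:],np.round(onz(c,ce,z),3))
      if nm=='green' and st[4]>300:
        box=cv2.boxPoints(cv2.minAreaRect(np.argwhere(m)[:,::-1].astype(np.float32)))
        h=cv2.convexHull(np.argwhere(m)[:,::-1].astype(np.int32));q=cv2.approxPolyDP(h,6,True)[:,0]
        print('  quad',q.tolist(),np.round([onz(c,p,.005)[:2] for p in q],3).tolist())
x=np.hstack([cv2.resize(a[270:400,190:330],None,fx=3,fy=3),cv2.resize(b[130:210,200:280],None,fx=4,fy=4.875)])
cv2.imwrite('pics/crop.png',x);print(x.shape)
E
```

```text
scene turq [276. 317.] [ 20  22 348] [ 0.651 -0.153  0.007]
scene turq [244. 348.] [ 15  16 201] [ 0.644 -0.217  0.007]
scene green [286. 188.] [ 53  38 736] [0.488 0.101 0.005]
  quad [[311, 194], [286, 204], [259, 176], [283, 167]] [[0.539, 0.115], [0.516, 0.062], [0.418, 0.102], [0.44, 0.157]]
scene brass [380.  50.] [ 29  26 311] [0.359 0.793 0.045]
scene brass [399.  54.] [ 9 17 69] [0.421 0.799 0.045]
scene brass [409.  56.] [12 21 85] [0.454 0.795 0.045]
scene brass [421.  61.] [ 12  21 115] [0.497 0.783 0.045]
scene brass [ 21. 123.] [  44   63 2055] [-0.132 -0.095  0.045]
scene white [447.  89.] [13 18 47] [0.604 0.726 0.007]
scene white [471.  91.] [30 18 86] [0.662 0.751 0.007]
scene white [185. 252.] [12 13 31] [ 0.448 -0.139  0.007]
scene white [125. 286.] [11 16 40] [ 0.424 -0.243  0.007]
scene white [310. 288.] [11 10 78] [ 0.664 -0.081  0.007]
scene white [392. 407.] [  98   34 1953] [ 0.841 -0.173  0.007]
scene red [354. 133.] [26 19 43] [0.501 0.365 0.007]
scene red [341. 128.] [37 10 95] [0.465 0.365 0.007]
scene purple [216. 384.] [ 25  28 537] [ 0.648 -0.276  0.0
[... 856 characters left out ...]
e brass [ 70. 380.] [ 9 10 27] [0.799 0.38  0.045]
side brass [ 59. 386.] [15 11 39] [0.808 0.389 0.045]
side white [451.   7.] [11  3 26] [-0.295 -1.899  0.007]
side white [315.  36.] [  65   44 2586] [ 0.461 -1.251  0.007]
side white [210.  89.] [19  9 83] [ 0.806 -0.633  0.007]
side white [324. 123.] [38 12 82] [ 0.455 -0.425  0.007]
side white [155. 160.] [ 51  25 984] [ 0.861 -0.199  0.007]
side white [316. 170.] [ 17  23 294] [ 0.481 -0.185  0.007]
side white [231. 193.] [10  9 71] [ 0.664 -0.079  0.007]
side red [160. 143.] [ 47  17 417] [ 0.871 -0.277  0.007]
side red [341. 396.] [33 45 62] [0.46  0.36  0.007]
side purple [249. 148.] [ 13  10 107] [ 0.646 -0.269  0.01 ]
(390, 740, 3)
```

View pics/crop.png

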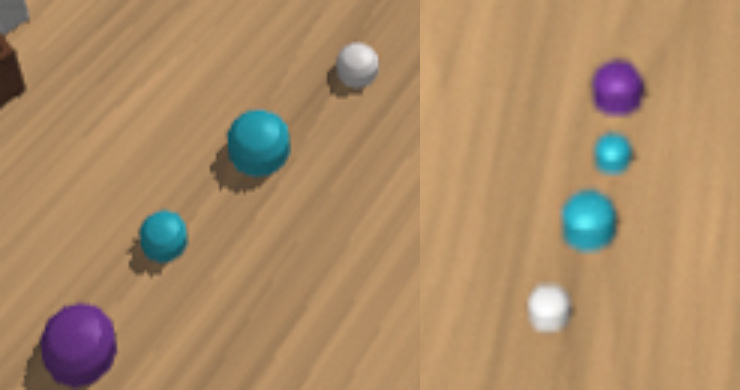

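The crop confirms it: the small turquoise at scene (244,348) is clearly smaller than the large turquoise next to it, and neither is the purple one. The two views agree on about (0.644,-0.214). I'll set out, turning so that the fingers close along world x, across the row of stones.

drive_tool([
  [1,[0.98,-0.2,0],[0,0,-0.059]],
  [1,[1,0,0],[0,0,-0.059]],
  [1,[0.98,0.17,0],[0,0,-0.059]],
  [1,[0.94,0.34,0],[0,0,-0.059]],
  [1,[0.86,0.51,0],[0,0,-0.059]],
])

```text
clock: 0.72
position: [0.2929, -0.4523, 0.2051]
tcp_rot: [[0.245, 0.97, -0.0], [0.97, -0.245, 0.001], [0.0, -0.0, -1.0]]
force: [-0.2, 0.1, -0.2]
opening: 0.0938
grip_force: 0.0
```

drive_tool([
  [1,[0.9,0.8,0.2],[0,0,-0.04]],
  [1,[0.8,0.9,0.2],[0,0,-0.039]],
  [1,[0.66,1,0.3],[0,0,0]],
  [1,[0.66,1,0.3],[0,0,0]],
  [1,[0.66,1,0.3],[0,0,0]],
])

```text
clock: 1.35
position: [0.3931, -0.386, 0.1789]
tcp_rot: [[0.005, 1.0, -0.0], [1.0, -0.005, 0.001], [0.0, -0.0, -1.0]]
force: [0.4, 0.3, 0.3]
opening: 0.0941
grip_force: 0.0
```

drive_tool([
  [1,[0.66,1,0.3],[0,0,0]],
  [1,[0.66,1,0.3],[0,0,0]],
  [1,[0.66,1,0.3],[0,0,0]],
  [1,[0.66,1,0.3],[0,0,0]],
  [1,[0.66,1,0.3],[0,0,0]],
])

```text
clock: 1.98
position: [0.4934, -0.3205, 0.1489]
tcp_rot: [[0.005, 1.0, -0.001], [1.0, -0.005, 0.0], [0.0, -0.001, -1.0]]
force: [0.5, 0.5, -0.7]
opening: 0.0937
grip_force: 0.0
```

drive_tool([
  [1,[0.66,1,0.3],[0,0,0]],
  [1,[0.66,1,0.3],[0,0,0]],
  [1,[0.66,1,0.3],[0,0,0]],
  [1,[0.66,1,0.3],[0,0,0]],
  [1,[0.66,1,0.3],[0,0,0]],
])

```text
clock: 2.6
position: [0.5944, -0.2547, 0.119]
tcp_rot: [[0.005, 1.0, -0.0], [1.0, -0.005, 0.0], [0.0, -0.0, -1.0]]
force: [-0.1, -1.0, 0.5]
opening: 0.0943
grip_force: 0.0
```

```bash
python3 - <<'E'
from h import *
s=env.read_state();w=camera('wrist');cv2.imwrite('pics/w1.png',w);np.savez('w1.npz',position=s['position'],tcp_rot=s['tcp_rot'])
c=cam('wrist',s)
for nm,lo,hi,z in(('turq',(85,120,60),(100,255,255),.007),('brass',(15,110,70),(28,255,255),.05),('purple',(130,80,30),(160,255,255),.01)):
  for ce,st,m in blobs(w,lo,hi,60):print(nm,np.round(ce),st[2:],np.round(onz(c,ce,z),4))
E
```

```text
turq [341.  95.] [ 31  34 832] [ 0.6516 -0.1487  0.007 ]
turq [330. 166.] [ 20  21 322] [ 0.6442 -0.2124  0.007 ]
brass [277. 140.] [   560    311 135035] [ 0.5938 -0.1873  0.05  ]
brass [133. 118.] [ 38  27 713] [ 0.4801 -0.1697  0.05  ]
brass [ 83. 328.] [ 35  63 912] [ 0.409  -0.3591  0.05  ]
brass [477. 328.] [ 33  61 582] [ 0.7813 -0.3609  0.05  ]
brass [312. 370.] [  411    49 12365] [ 0.6268 -0.4072  0.05  ]
brass [319. 349.] [ 20  13 179] [ 0.6325 -0.383   0.05  ]
purple [332. 226.] [ 30  31 720] [ 0.6474 -0.2716  0.01  ]
```

View pics/w1.png

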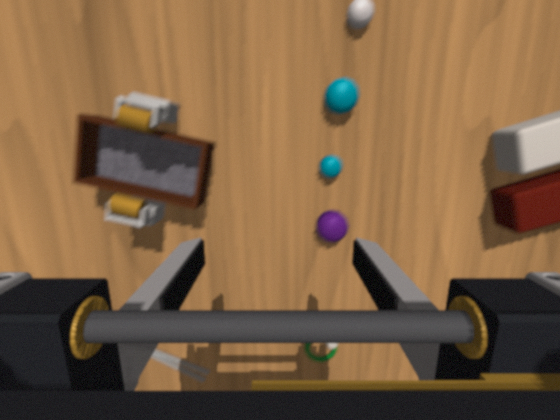

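The small turquoise at (330,166) is at (0.644,-0.212), matching the other views. The fingers straddle it with its neighbours about 60 mm off in y. The case is at top left with the roller brass at (133,118) and (127,206). I'll move above the stone and descend.

drive_tool([
  [0.6,[0.7,0.83,0.6],[0,0,0]],
  [0.6,[0.7,0.83,0.6],[0,0,0]],
  [0.6,[0.7,0.83,0.6],[0,0,0]],
  [0.6,[0,0,0.9],[0,0,0]],
  [0.6,[0,0,0.9],[0,0,0]],
])

```text
clock: 3.28
position: [0.6428, -0.214, 0.0458]
tcp_rot: [[0.005, 1.0, -0.001], [1.0, -0.005, 0.0], [0.0, -0.001, -1.0]]
force: [0.9, -0.1, 0.1]
opening: 0.0565
grip_force: 0.0
```

```bash
python3 - <<'E'
from h import *
s=env.read_state();w=camera('wrist');cv2.imwrite('pics/w2.png',w)
c=cam('wrist',s);print(s['position'])
for ce,st,m in blobs(w,(85,120,60),(100,255,255),60):print(np.round(ce),st[2:],np.round(onz(c,ce,.009),4))
E
```

```text
[ 0.64277564 -0.21398262  0.0457919 ]
[288. 146.] [  41   43 1361] [ 0.6495 -0.1503  0.009 ]
[278. 231.] [ 26  27 568] [ 0.6425 -0.2125  0.009 ]
```

drive_tool([
  [0.6,[0.07,0,0.9],[0,0,0]],
  [0.6,[0,0,0.9],[0,0,0]],
  [0.6,[0,0,0.3],[0,0,0]],
  [0,[0,0,0],[0,0,0]],
  [0,[0,0,0],[0,0,0]],
], squeeze=15)

```text
clock: 3.95
position: [0.6436, -0.2126, 0.0062]
tcp_rot: [[0.005, 1.0, 0.001], [1.0, -0.005, -0.0], [-0.0, 0.001, -1.0]]
force: [-0.4, 0.1, 1.2]
opening: 0.0396
grip_force: 0.0
```

drive_tool([
  [0,[0,0,0],[0,0,0]],
  [0,[0,0,0],[0,0,0]],
  [0,[0,0,0],[0,0,0]],
])

```text
clock: 4.32
position: [0.6434, -0.2125, 0.0058]
tcp_rot: [[0.005, 1.0, 0.001], [1.0, -0.005, -0.0], [-0.0, 0.001, -1.0]]
force: [-0.7, 0.5, 2.9]
opening: 0.0197
grip_force: 15.0
```

drive_tool([
  [0,[0,0,-0.3],[0,0,0]],
  [0,[0,0,-0.7],[0,0,0]],
  [0,[0,0,0],[0,0,0]],
])

```text
clock: 4.7
position: [0.644, -0.2127, 0.0273]
tcp_rot: [[0.005, 1.0, 0.002], [1.0, -0.005, -0.001], [-0.001, 0.002, -1.0]]
force: [-0.2, 0.4, -0.6]
opening: 0.0201
grip_force: 14.9
```

```bash
python3 - <<'E'
from h import *
s=env.read_state();w=camera('wrist');print(s['position'],s['opening'],s['grip_force'],s['force'])
c=cam('wrist',s)
for ce,st,m in blobs(w,(85,120,60),(100,255,255),60):print(np.round(ce),st,[np.round(onz(c,ce,z),4) for z in (.009,.028)])
cv2.imwrite('pics/w3.png',cv2.resize(w[130:400,140:420],None,fx=2,fy=2))
E
```

```text
[ 0.64398307 -0.21271932  0.02730882] 0.020143768551341142 14.946766471020965 [-0.17128531  0.38498008 -0.61860392]
[287. 149.] [ 264  126   46   47 1658] [array([ 0.6494, -0.1502,  0.009 ]), array([ 0.6489, -0.1493,  0.028 ])]
[278. 253.] [262 237  32  34 888] [array([ 0.6434, -0.2218,  0.009 ]), array([ 0.6434, -0.214 ,  0.028 ])]
```

View pics/w3.png

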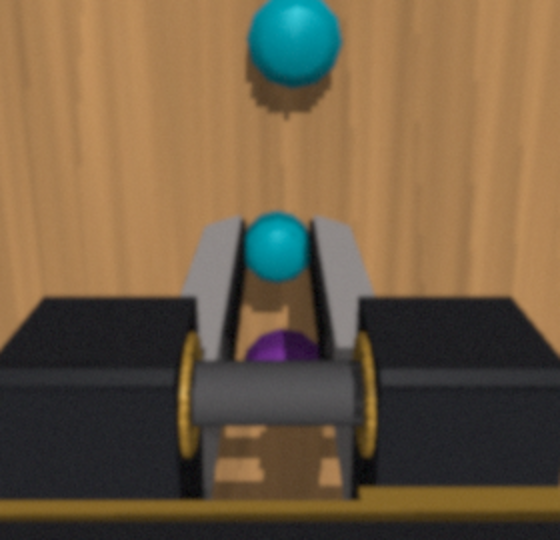

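The picture shows the small turquoise held between the pads at crop (277,246) and lifted clear. I'll carry it high towards the case.

drive_tool([
  [0,[0,0,-1],[0,0,0]],
  [0,[0,0,-1],[0,0,0]],
  [0,[0,-0.5,-1],[0,0,0]],
  [0,[0,-1,-1],[0,0,0]],
  [0,[0,-1,-0.5],[0,0,0]],
])

```text
clock: 5.38
position: [0.5932, -0.2124, 0.1182]
tcp_rot: [[0.005, 1.0, 0.003], [1.0, -0.005, -0.001], [-0.001, 0.003, -1.0]]
force: [0.4, 0.3, 0.0]
opening: 0.0197
grip_force: 14.9
```

drive_tool([
  [0,[0,-1,0],[0,0,0.04]],
  [0,[0,-1,0],[0,0,0.04]],
  [0,[0,-1,0],[0,0,0]],
  [0,[0,-1,0],[0,0,0]],
  [0,[0,-1,0],[0,0,0]],
])

```text
clock: 6.0
position: [0.495, -0.1942, 0.1169]
tcp_rot: [[0.254, 0.967, 0.001], [0.967, -0.254, -0.001], [-0.0, 0.002, -1.0]]
force: [0.8, -1.3, -0.4]
opening: 0.0193
grip_force: 14.9
```

```bash
python3 - <<'E'
from h import *
s=env.read_state();w=camera('wrist');print(s['position'],np.round(s['tcp_rot'],3).tolist(),s['opening'],s['grip_force'])
cv2.imwrite('pics/w4.png',w);np.savez('w4.npz',position=s['position'],tcp_rot=s['tcp_rot'])
E
```

```text
[ 0.49501288 -0.19424626  0.11691096] [[0.254, 0.967, 0.001], [0.967, -0.254, -0.001], [-0.0, 0.002, -1.0]] 0.019295012519707846 14.946977572089963
```

View pics/w4.png

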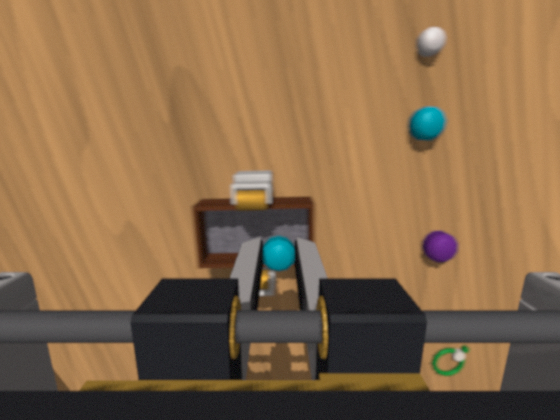

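The case in this view has its rim corners at about (195,201), (313,198) and (199,267), with the left roller at (251,199). It is nearly aligned with the tool now. I'll compute the pose from the rim corners and rollers.

```bash
python3 - <<'E'
from h import *
for n,pts,br in(('w4',[(195,201),(313,198),(199,267)],[]),('w1',[(80,116),(213,143),(200,206),(75,182)],[])):
  z=np.load(n+'.npz');c=cam('wrist',z);w=cv2.imread(f'pics/{n}.png')
  P=np.array([onz(c,p,.034)[:2] for p in pts]);print(n,np.round(P,4).tolist())
  d=P[1]-P[0];print('len',np.linalg.norm(d),'yaw',np.degrees(np.arctan2(d[1],d[0])),'width',np.linalg.norm(P[-1]-P[0]))
  if len(P)==4: d=P[2]-P[3];print('yaw2',np.degrees(np.arctan2(d[1],d[0])),np.linalg.norm(d),'ctr',P.mean(0))
  else: print('ctr',(P[1]+P[2])/2)
  for ce,st,m in blobs(w,(15,110,70),(28,255,255),60):
    if ce[1]<240: print('brass',ce,st,np.round(onz(c,ce,.05),4))
  # dark brown mask quad
  for ce,st,m in blobs(w,(0,90,15),(14,255,95),300):
    if ce[1]<260 and ce[0]<330:
      q=cv2.boxPoints(cv2.minAreaRect(np.argwhere(m)[:,::-1].astype(np.float32)));print('rect',np.round(q).tolist(),st[4])
E
```

```text
w4 [[0.4269, -0.1615], [0.5291, -0.1855], [0.4102, -0.2229]]
len 0.10499888386354041 yaw -13.21285119506324 width 0.06362837360914887
ctr [ 0.46961078 -0.2041679 ]
brass [277.75408032 138.79351606] [     0      0    560    311 148089] [ 0.5118 -0.1279  0.05  ]
brass [250.57021997 199.95262267] [235 190  33  21 591] [ 0.4772 -0.1702  0.05  ]
rect [[266.0, 206.0], [286.0, 180.0], [331.0, 215.0], [311.0, 240.0]] 553
rect [[195.0, 200.0], [236.0, 200.0], [236.0, 270.0], [195.0, 270.0]] 1276
w1 [[0.4286, -0.1671], [0.5386, -0.1897], [0.5237, -0.245], [0.4148, -0.2227]]
len 0.11235104145531022 yaw -11.589693114824065 width 0.05724593379687358
yaw2 -11.576406940492046 0.11113021139399072 ctr [ 0.47641001 -0.2061413 ]
brass [277.49679713 140.16582368] [     0      0    560    311 135035] [ 0.5939 -0.1873  0.05  ]
brass [133.10518934 118.00280505] [113 105  38  27 713] [ 0.4802 -0.1698  0.05  ]
rect [[68.0, 191.0], [80.0, 112.0], [217.0, 134.0], [204.0, 213.0]] 3618
```

drive_tool([
  [0,[-0.4,-0.45,0],[0,0,-0.012]],
  [0,[-0.4,-0.45,0.9],[0,0,0]],
  [0,[0,0,1],[0,0,0]],
  [0,[0,0,1],[0,0,0]],
  [0,[0,0,1],[0,0,0]],
])

```text
clock: 6.68
position: [0.4749, -0.2059, 0.038]
tcp_rot: [[0.217, 0.976, 0.001], [0.976, -0.217, -0.001], [-0.0, 0.002, -1.0]]
force: [-0.3, -0.5, 1.1]
opening: 0.0195
grip_force: 14.9
```

drive_tool([
  [0,[0,0,0.8],[0,0,0]],
  [0,[0,0,0.3],[0,0,0]],
  [0,[0,0,0],[0,0,0]],
])

```text
clock: 7.05
position: [0.4743, -0.2057, 0.0157]
tcp_rot: [[0.217, 0.976, 0.0], [0.976, -0.217, -0.0], [-0.0, 0.0, -1.0]]
force: [0.2, -0.4, -0.2]
opening: 0.02
grip_force: 14.9
```

drive_tool([
  [0,[0,0,0.08],[0,0,0]],
  [0.4,[0,0,0],[0,0,0]],
  [0.4,[0,0,0],[0,0,0]],
  [0.4,[0,0,0],[0,0,0]],
  [0.4,[0,0,-0.3],[0,0,0]],
])

```text
clock: 7.68
position: [0.4739, -0.2055, 0.0198]
tcp_rot: [[0.217, 0.976, -0.001], [0.976, -0.217, 0.0], [0.0, -0.001, -1.0]]
force: [-0.9, -0.9, -0.7]
opening: 0.0375
grip_force: 0.0
```

drive_tool([
  [0.4,[0,0,-1],[0,0,0]],
  [0.4,[0,0,-1],[0,0,0]],
  [0.4,[0,0,-1],[0,0,0]],
  [0.4,[-1,0,-1],[0,0,0]],
  [0.4,[-1,0,-0.5],[0,0,0]],
])

```text
clock: 8.3
position: [0.4656, -0.2455, 0.1112]
tcp_rot: [[0.216, 0.976, 0.001], [0.976, -0.216, -0.001], [-0.001, 0.002, -1.0]]
force: [-0.3, -0.6, -0.6]
opening: 0.0374
grip_force: 0.0
```

drive_tool([
  [0.8,[-1,0,0],[0,0,0]],
  [0.8,[-0.7,0,0],[0,0,0]],
  [0.8,[0,0,0],[0,0,0]],
])

```text
clock: 8.68
position: [0.4575, -0.2785, 0.109]
tcp_rot: [[0.218, 0.976, -0.001], [0.976, -0.218, 0.001], [0.001, -0.001, -1.0]]
force: [0.8, 1.1, -0.1]
opening: 0.0639
grip_force: 0.0
```

```bash
python3 - <<'E'
from h import *
s=env.read_state();w=camera('wrist');print(s['clock'],s['position'],np.round(s['tcp_rot'],3).tolist(),s['opening'])
cv2.imwrite('pics/w5.png',w);np.savez('w5.npz',position=s['position'],tcp_rot=s['tcp_rot'])
c=cam('wrist',s);x,y=map(int,proj(c,[.473,-.205,.034]));print(x,y)
x0,y0=x-133,y-100
cv2.imwrite('pics/w5c.png',cv2.resize(w[y0:y0+200,x0:x0+266],None,fx=3,fy=3));print(x0,y0)
E
```

```text
8.675 [ 0.45748533 -0.27852279  0.10901956] [[0.218, 0.976, -0.001], [0.976, -0.218, 0.001], [0.001, -0.001, -1.0]] 0.06389610716368097
277 130
144 30
```

View pics/w5c.png

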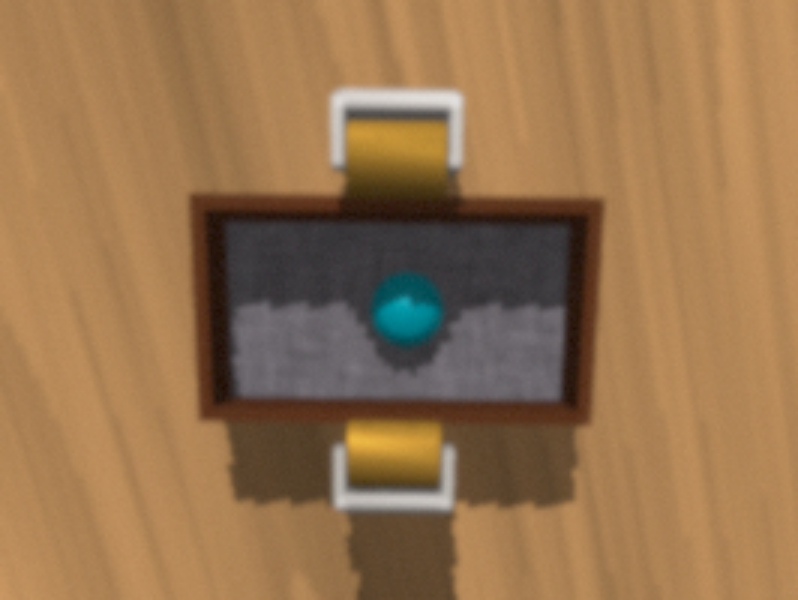

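The stone is inside the case, at crop (407,308). The case is fully visible: rim corners are crop (192,196), (603,200), (588,421) and (202,417), with rollers centred at x≈397 and 394.

```bash
python3 - <<'E'
from h import *
z=np.load('w5.npz');c=cam('wrist',z)
f=lambda p,h:onz(c,(p[0]/3+144,p[1]/3+30),h)[:2]
P=np.array([f(p,.034) for p in[(192,196),(603,200),(588,421),(202,417)]])
for d in(P[1]-P[0],P[2]-P[3],P[0]-P[3],P[1]-P[2]):print(np.round(np.linalg.norm(d),4),np.round(np.degrees(np.arctan2(d[1],d[0])),2))
print('ctr',P.mean(0))
a=f((397,158),.052);b=f((394,452),.052);d=a-b;print('rollers',a,b,np.linalg.norm(d),np.degrees(np.arctan2(d[1],d[0]))-90)
i=np.array([f(p,.034) for p in[(224,212),(586,216),(571,404),(233,402)]]);print('inner',i.mean(0))
# blocks outer top edges z=.030..: white frames
a=f((397,90),.03);b=f((394,510),.03);d=a-b;print('blocks',(a+b)/2,np.linalg.norm(d))
# scene rollers triangulation
print(np.degrees(np.arctan2(z['tcp_rot'][1,1],z['tcp_rot'][0,1])))
E
```

```text
0.1087 -13.13
0.1083 -13.19
0.0582 76.85
0.0583 76.41
ctr [ 0.4711578  -0.20749639]
rollers [ 0.47940953 -0.17228731] [ 0.46283707 -0.24229205] 0.07193962205492756 -13.318636722739342
inner [ 0.47312786 -0.20770157]
blocks [ 0.47089856 -0.20740657] 0.11220957853235743
-12.613398713623736
```

drive_tool([
  [0.8,[0.97,-0.22,0],[0,0,0.052]],
  [0.8,[1,-0.4,0],[0,0,0]],
  [0.8,[1,-0.4,0],[0,0,0]],
  [0.8,[1,-0.4,0],[0,0,0]],
  [0.8,[1,-0.4,0],[0,0,0]],
])

```text
clock: 9.35
position: [0.458, -0.17, 0.1099]
tcp_rot: [[0.37, 0.929, 0.0], [0.929, -0.37, -0.0], [0.0, 0.0, -1.0]]
force: [-0.1, -0.0, -0.7]
opening: 0.0756
grip_force: 0.0
```

drive_tool([
  [0.8,[1,-0.4,0],[0,0,0]],
  [0.8,[1,-0.4,0],[0,0,0]],
  [0.8,[1,-0.4,0],[0,0,0]],
  [0.8,[1,-0.4,0],[0,0,0]],
  [0.8,[1,-0.4,0],[0,0,0]],
])

```text
clock: 9.98
position: [0.458, -0.0624, 0.1099]
tcp_rot: [[0.37, 0.929, 0.0], [0.929, -0.37, -0.0], [0.0, 0.0, -1.0]]
force: [0.0, -0.9, -0.2]
opening: 0.075
grip_force: 0.0
```

drive_tool([
  [0.8,[1,-0.4,0],[0,0,0]],
  [0.8,[1,-0.4,0],[0,0,0]],
  [0.8,[1,-0.4,0],[0,0,0]],
  [0.8,[1,-0.4,0],[0,0,0]],
  [0.8,[0,0,0],[0,0,0]],
])

```text
clock: 10.6
position: [0.458, 0.0236, 0.1099]
tcp_rot: [[0.369, 0.93, 0.0], [0.93, -0.369, 0.0], [0.0, 0.0, -1.0]]
force: [-0.0, -0.4, 0.8]
opening: 0.0753
grip_force: 0.0
```

```bash
python3 - <<'E'
from h import *
s=env.read_state();w=camera('wrist');print(s['clock'],s['position'],np.round(s['tcp_rot'],3).tolist(),s['opening'])
cv2.imwrite('pics/w6.png',w);np.savez('w6.npz',position=s['position'],tcp_rot=s['tcp_rot'])
c=cam('wrist',s)
for ce,st,m in blobs(w,(65,80,30),(84,255,160),800):
  h=cv2.convexHull(np.argwhere(m)[:,::-1].astype(np.int32));q=cv2.approxPolyDP(h,8,True)[:,0]
  P=np.array([onz(c,p,.005)[:2] for p in q]);print(q.tolist(),np.round(P,4).tolist())
  r=cv2.minAreaRect(np.array([onz(c,p,.004)[:2]*1000 for p in h[:,0]],np.float32));print(r)
for ce,st,m in blobs(w,(15,110,70),(28,255,255),100):
  if ce[1]<270 and st[4]<20000:
    print('brass',ce,st,onz(c,ce,.039));print(cv2.minAreaRect(np.array([onz(c,p[::-1],.039)[:2]*1000 for p in np.argwhere(m)],np.float32)))
cv2.imwrite('pics/w6c.png',cv2.resize(w[0:300,100:460],None,fx=2,fy=2))
E
```

```text
10.6 [0.45802056 0.0235988  0.10990116] [[0.369, 0.93, 0.0], [0.93, -0.369, 0.0], [0.0, 0.0, -1.0]] 0.07525766918872664
[[321, 77], [317, 148], [202, 145], [198, 76]] [[0.5369, 0.1219], [0.5131, 0.066], [0.4155, 0.1076], [0.4373, 0.1622]]
((475.9797058105469, 113.91358947753906), (61.75160217285156, 108.4288101196289), 68.22146606445312)
brass [257.88180765 109.28041715] [249  86  19  48 863] [0.47637785 0.1142241  0.039     ]
((476.2119140625, 113.77286529541016), (35.298377990722656, 14.350654602050781), 67.85749816894531)
```

View pics/w6c.png

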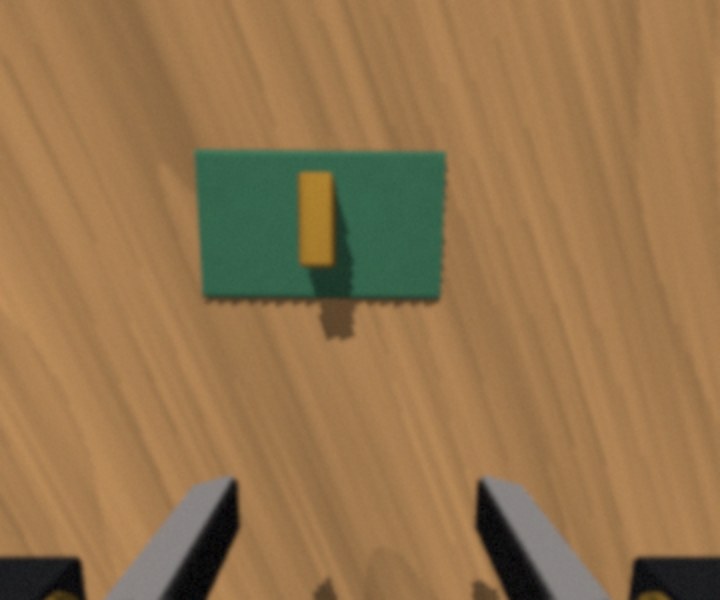

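The cover is seen squarely with the bar at crop (317,219). It is at (0.476,0.114) with a yaw of -21.8°, and the bar centre agrees with the plate centre. I'll move over it and take a grip.

drive_tool([
  [0.5,[0.9,-0.17,0.5],[0,0,0]],
  [0.5,[0.9,-0.16,0.5],[0,0,0]],
  [0.5,[0.9,-0.17,0.5],[0,0,0]],
  [0.5,[0.91,-0.16,0.5],[0,0,0]],
  [0.5,[0.91,-0.17,0.5],[0,0,0]],
])

```text
clock: 11.28
position: [0.4769, 0.1128, 0.0594]
tcp_rot: [[0.373, 0.928, 0.0], [0.928, -0.373, -0.0], [0.0, 0.0, -1.0]]
force: [-0.3, -0.1, -0.0]
opening: 0.0471
grip_force: 0.0
```

drive_tool([
  [0.5,[0,0,0.9],[0,0,0]],
  [0.5,[0,0,0.9],[0,0,0]],
  [0.5,[0,0,0.75],[0,0,0]],
  [0.5,[0,0,0],[0,0,0]],
])

```text
clock: 11.78
position: [0.4762, 0.1122, 0.0079]
tcp_rot: [[0.373, 0.928, -0.002], [0.928, -0.373, -0.0], [-0.001, -0.002, -1.0]]
force: [1.0, -0.2, -0.5]
opening: 0.047
grip_force: 0.0
```

drive_tool([
  [0,[0,0,0],[0,0,0]],
  [0,[0,0,0],[0,0,0]],
  [0,[0,0,0],[0,0,0]],
  [0,[0,0,0],[0,0,0]],
  [0,[0,0,0],[0,0,0]],
], squeeze=50)

```text
clock: 12.4
position: [0.4767, 0.1122, 0.0091]
tcp_rot: [[0.373, 0.928, 0.0], [0.928, -0.373, 0.0], [0.0, 0.0, -1.0]]
force: [-2.9, 0.2, 4.8]
opening: 0.0139
grip_force: 50.0
```

drive_tool([
  [0,[0,0,-0.3],[0,0,0]],
  [0,[0,0,-1],[0,0,0]],
  [0,[0,0,-1],[0,0,0]],
  [0,[0,0,-1],[0,0,0]],
  [0,[0,0,-1],[0,0,0]],
])

```text
clock: 13.02
position: [0.4765, 0.1121, 0.0957]
tcp_rot: [[0.373, 0.928, -0.0], [0.928, -0.373, -0.0], [-0.0, -0.0, -1.0]]
force: [0.6, 0.1, -2.2]
opening: 0.0136
grip_force: 50.0
```

drive_tool([
  [0,[-1,0.38,-0.2],[0,0,0]],
  [0,[-1,0.38,-0.2],[0,0,0]],
  [0,[-1,0.38,-0.2],[0,0,0]],
  [0,[-1,0.38,-0.2],[0,0,0]],
  [0,[-1,0.38,0],[0,0,0]],
])

```text
clock: 13.65
position: [0.4746, 0.0045, 0.1113]
tcp_rot: [[0.373, 0.928, 0.0], [0.928, -0.373, -0.0], [0.0, 0.0, -1.0]]
force: [-0.1, 0.4, -1.8]
opening: 0.0137
grip_force: 50.0
```

drive_tool([
  [0,[-1,0.38,0],[0,0,0]],
  [0,[-1,0.38,0],[0,0,0]],
  [0,[-1,0.38,0],[0,0,0]],
  [0,[-1,0.38,0],[0,0,0]],
  [0,[-1,0.38,0],[0,0,-0.048]],
])

```text
clock: 14.28
position: [0.4725, -0.1024, 0.111]
tcp_rot: [[0.227, 0.974, -0.0], [0.974, -0.227, 0.0], [-0.0, -0.0, -1.0]]
force: [-0.1, 0.6, -1.8]
opening: 0.0138
grip_force: 50.0
```

drive_tool([
  [0,[-1,0.24,0],[0,0,0]],
  [0,[-1,0.24,0],[0,0,0]],
  [0,[-1,0.24,0],[0,0,0]],
  [0,[-1,0.24,0],[0,0,0]],
  [0,[0,0,0],[0,0,0]],
])

```text
clock: 14.9
position: [0.4729, -0.1851, 0.1108]
tcp_rot: [[0.231, 0.973, -0.0], [0.973, -0.231, -0.0], [-0.0, -0.0, -1.0]]
force: [-0.1, -0.5, -2.3]
opening: 0.0134
grip_force: 50.0
```

```bash
python3 - <<'E'
from h import *
s=env.read_state();w=camera('wrist');print(s['clock'],s['position'],np.round(s['tcp_rot'],3).tolist(),s['opening'])
cv2.imwrite('pics/w7.png',w);np.savez('w7.npz',position=s['position'],tcp_rot=s['tcp_rot'])
c=cam('wrist',s);p=np.array(s['position']);R=np.array(s['tcp_rot'])
for ce,st,m in blobs(w,(65,80,30),(84,255,160),800):
  h=cv2.convexHull(np.argwhere(m)[:,::-1].astype(np.int32));q=cv2.approxPolyDP(h,8,True)[:,0]
  print(q.tolist(),[np.round(R.T@(onz(c,x,p[2]-.004)-p),4).tolist() for x in q])
a=camera('scene');cv2.imwrite('pics/s7.png',np.hstack([cv2.resize(a[200:340,80:240],None,fx=2.4,fy=2.4),cv2.resize(w,None,fx=.74,fy=.8)]))
E
```

```text
14.9 [ 0.4728695  -0.18506561  0.11082669] [[0.231, 0.973, -0.0], [0.973, -0.231, -0.0], [-0.0, -0.0, -1.0]] 0.013394867238860322
[[365, 200], [358, 278], [197, 277], [192, 199]] [[0.0323, 0.0536, 0.004], [-0.0208, 0.0528, 0.004], [-0.0201, -0.0544, 0.004], [0.0329, -0.0539, 0.004]]
```

View pics/s7.png

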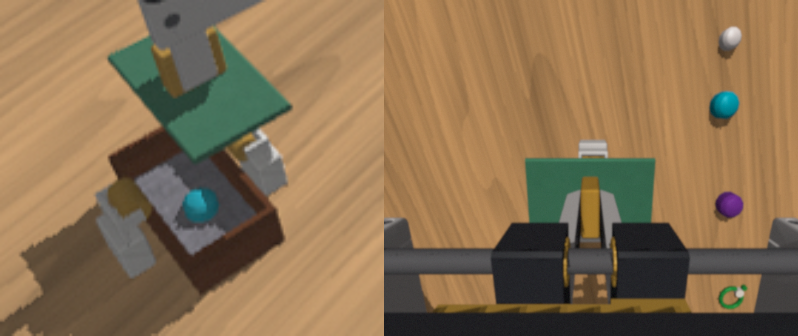

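The scene view shows the turquoise in the case and the cover above it, held level. The wrist view puts the plate's far edge at tool x +32.6 mm, so the cover sits about 1.3 mm forward in the grip, square to within 0.3°. I'll centre the cover and descend to just above the rollers.

drive_tool([
  [0,[-0.59,0.08,0.4],[0,0,0]],
  [0,[-0.58,0.08,0.6],[0,0,0]],
  [0,[0,0,0.7],[0,0,0]],
  [0,[0,0,0.4],[0,0,0]],
  [0,[0,0,0],[0,0,0]],
])

```text
clock: 15.62
position: [0.4705, -0.2072, 0.0681]
tcp_rot: [[0.229, 0.973, -0.001], [0.973, -0.229, 0.001], [0.0, -0.001, -1.0]]
force: [0.2, 0.1, -1.8]
opening: 0.0136
grip_force: 50.0
```

```bash
python3 - <<'E'
from h import *
s=env.read_state();print(s['position'],s['force'],s['torque'])
a=camera('scene');b=camera('side');cv2.imwrite('pics/s8.png',np.hstack([cv2.resize(a[210:340,90:220],None,fx=3,fy=3),cv2.resize(b[100:200,270:370],None,fx=3.9,fy=3.9)]))
E
```

```text
[ 0.47045376 -0.20715356  0.06806976] [ 0.24890524  0.07780714 -1.82988308] [ 0.00506649 -0.08859917  0.0150272 ]
```

View pics/s8.png

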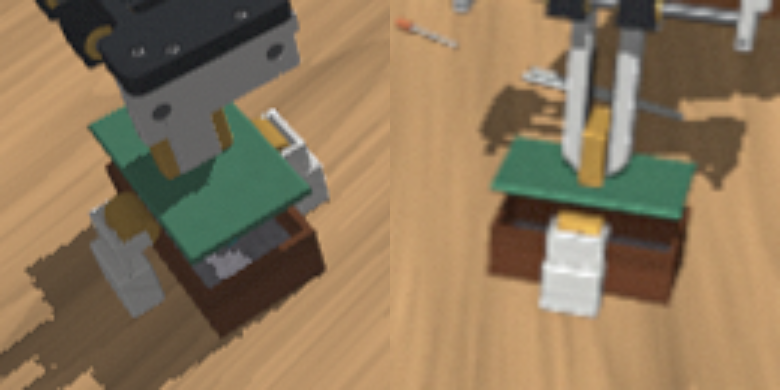

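Both views show the cover level above the rollers and lined up with the case. I'll make a 1.4 mm lateral correction, go down to first contact, and read the side force.

drive_tool([
  [0,[-0.07,0,0.2],[0,0,0]],
  [0,[0,0,0.2],[0,0,0]],
  [0,[0,0,0.1],[0,0,0]],
  [0,[0,0,0],[0,0,0]],
])

```text
clock: 16.23
position: [0.4705, -0.2091, 0.0592]
tcp_rot: [[0.229, 0.973, 0.0], [0.973, -0.229, -0.0], [-0.0, 0.0, -1.0]]
force: [-2.4, 0.8, 5.7]
opening: 0.0141
grip_force: 50.0
```

drive_tool([
  [0,[0,0,0.15],[0,0,0]],
  [0,[0,0,0.15],[0,0,0]],
  [0,[0,0,0.15],[0,0,0]],
  [0,[0,0,0],[0,0,0]],
])

```text
clock: 16.73
position: [0.4705, -0.2089, 0.0493]
tcp_rot: [[0.229, 0.973, 0.0], [0.973, -0.229, 0.0], [0.0, 0.0, -1.0]]
force: [3.1, -1.7, -7.7]
opening: 0.0134
grip_force: 50.0
```

drive_tool([
  [0,[0,0,0.15],[0,0,0]],
  [0,[0,0,0.15],[0,0,0]],
  [0,[0,0,0.1],[0,0,0]],
  [0,[0,0,0],[0,0,0]],
])

```text
clock: 17.23
position: [0.4703, -0.2089, 0.0431]
tcp_rot: [[0.229, 0.973, -0.0], [0.973, -0.229, -0.0], [-0.0, -0.0, -1.0]]
force: [-7.0, 2.1, 15.6]
opening: 0.0136
grip_force: 50.0
```

drive_tool([
  [0,[0,0,-0.06],[0,0,0]],
  [0,[0,0,0],[0,0,0]],
  [0,[0,0,0],[0,0,0]],
])

```text
clock: 17.6
position: [0.4704, -0.2088, 0.0431]
tcp_rot: [[0.229, 0.973, -0.0], [0.973, -0.229, 0.0], [0.0, -0.0, -1.0]]
force: [-2.8, 0.6, 2.8]
opening: 0.0139
grip_force: 50.0
```

```bash
python3 - <<'E'
from h import *
s=env.read_state();print(s['clock'],s['position'],s['force'],s['torque'])
a=camera('scene');b=camera('side');cv2.imwrite('pics/s9.png',np.hstack([cv2.resize(a[210:340,90:220],None,fx=3,fy=3),cv2.resize(b[100:200,270:370],None,fx=3.9,fy=3.9)]))
E
```

```text
17.6 [ 0.47035401 -0.20883934  0.04312437] [-2.83349316  0.61898531  2.75498939] [0.10447961 0.25810566 0.02703246]
```

View pics/s9.png

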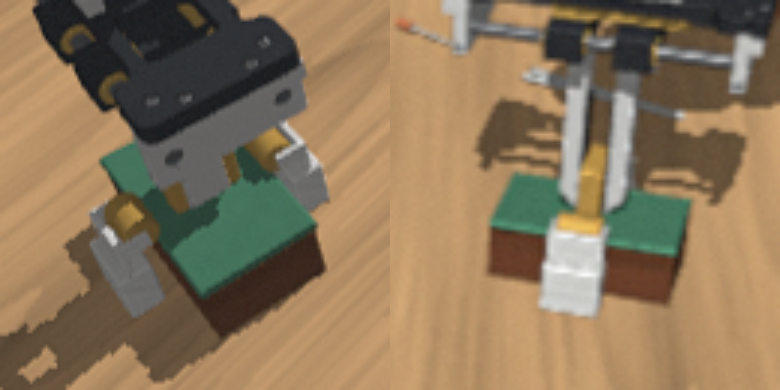

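The cover sits flush on the rim under both rollers. I'll bring the push up to about 10 N.

drive_tool([
  [0,[0,0,0.036],[0,0,0]],
  [0,[0,0,0],[0,0,0]],
  [0,[0,0,0],[0,0,0]],
  [0,[0,0,0],[0,0,0]],
])

```text
clock: 18.2
position: [0.4703, -0.2088, 0.0431]
tcp_rot: [[0.229, 0.973, -0.0], [0.973, -0.229, 0.0], [0.0, -0.0, -1.0]]
force: [-7.2, 2.3, 14.3]
opening: 0.0137
grip_force: 50.0
```

drive_tool([
  [0,[0,0,-0.012],[0,0,0]],
  [0,[0,0,0],[0,0,0]],
  [0,[0,0,0],[0,0,0]],
  [0,[0,0,0],[0,0,0]],
])

```text
clock: 18.7
position: [0.4703, -0.2088, 0.0431]
tcp_rot: [[0.229, 0.973, -0.0], [0.973, -0.229, 0.0], [0.0, -0.0, -1.0]]
force: [-5.4, 2.3, 10.9]
opening: 0.0137
grip_force: 50.0
```

```bash
python3 -c "
from station import env
print(env.read_state()['force']);print(env.hand_in())"
```

```text
[-5.40915909  2.33054571 10.8942648 ]
the job is handed in; nothing more can be done
None
```

The job is handed in at 18.7 s on the robot's clock: the small turquoise stone is in the case, the green cover sits on the rim under both rollers, and the gripper still holds it down with about 11 N.

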